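# Tuck the rain-diverter flashing under the lapped shingle

### The arm

A 7-joint arm with a two-finger parallel gripper is mounted at the origin on the work surface. World frame = base frame: x ahead of the robot, y to its left, z up, the work surface at z = 0. Lengths are in m, angles in rad, forces in N, time in s.
With the tool pointing down it reaches from about 0.4 to 0.85 m from the base axis. Payload 10.4 kg.
Tool frame: the origin (TCP) lies midway between the tips of the shut fingers; the grasp point (between the pads) lies 19 mm behind it; z points along the fingers, x is the direction in which the jaws open and shut, and the axes are right-handed (so a half turn about z gives the same grasp; the last joint's range is limited). The gripper opens to 85 mm and grips with 20 to 120 N. Pads are 22 mm wide; open, the fingers measure 114 mm over their backs; the gripper's body (76 mm by 85 mm) begins 54 mm behind the grasp point. The pads swing forward as they close: fully open they stand 13 mm farther back than shut.
Start: joints at [-0.023, 0.332, -0.065, 1.46, 0.022, 1.35, -0.088], TCP at [0.625, 0, 0.231] pointing down, gripper open.
Joint ranges: [-2.6, 2.6], [-0.5, 2.12], [-1.47, 1.34], [0.16, 2.42], [-1.27, 4.41], [0.06, 2.06], [-2.6, 2.6]. Speed limits (rad/s): [2.22, 2.22, 2.79, 2.79, 3.14, 3.14, 3.14].

### API

Orientations are given as a unit quaternion [x, y, z, w].
In Python, from workcell import manip, cams gives the robot as it stands.
- The arm moves only by the tool move_arm, never from a script. Its argument "moves" is a list of rows, each a list of 7 numbers: the turn, a rotation vector about the tool's x, y, z in degrees, then the shift along the tool's x, y, z in m, then the finger opening in m, from 0 to 0.0854. A call has 1 to 10 rows; each row is the pose to reach, as a shift and turn from the pose commanded when the call began, along the tool's axes at that moment; what a row does not reach only later rows make up. A row lasts 1/10 s, in which the tool goes at most 50 mm and 8.59 degrees, less where a joint would pass 70% of its speed; a pose out of reach is approached as far as the arm can. A call with a gripper value outside its range is refused whole. The fingers move at their own pace and stop on an object; "grip_force" is the grip in N (left out, the last holds). Time passes only in rows, so rows that repeat a pose let the fingers close. It gives the time, the measured TCP pose, the force and the opening at its end, in the units of the state.
- manip.get_obs(): the state, without advancing time (a new reading comes with each control period).
- cams.camera(name): name is "scene" or "side" or "wrist"; returns the picture (480x640x3 uint8, red, green, blue); there is no depth.
- cams.camera_params(name): a dict with "fx", "fy", "cx", "cy" (pixels), "dist_coeffs" ([k1, k2, p1, p2, k3] as OpenCV has them; the pictures are not rectified), "xyz" and "rotation" of the camera in the world. Camera axes: x right, y up, looking along -z (the intrinsics and any distortion apply to the point x, -y, -z); pixel columns grow to the right and rows downward; lengths in m; the calibration is good to about 2 mm. A picture is of the moment at which its call begins: read the wrist's pose just before it. camera_params takes no time and is no camera call; for the wrist camera it gives the pose at the moment of the call.
- manip.hand_in(): hands the job in, once; it reports no verdict.
The state is a dict: "clock": time; "joint_pos": joint angles; "joint_velocities": joint speeds; "tau": joint torques, N m; "position": TCP position; "ee_rot": TCP orientation; "ft_force": force on the tool from outside, world axes, zero at the start; "torque": the same for the moment, N m; "grip_width": opening from 0.0 (shut) to 1.0 (fully open).
Only numpy, scipy, OpenCV 4.12 (cv2) and the standard library are available. Lean on these libraries where they do the work, as an engineer would, in place of code of your own. Each camera call takes 0.05 s, during which the arm holds its last target. There are 200 camera calls.

### The job

First stand the loose bench dog fully down in the empty dog hole behind the nest-box roof panel's head edge, beside the dog already there, to stop the panel sliding, and let go of it. Then slide the flat flange of the rain-diverter flashing under the wide upper shingle, centred and square and right home against the batten beneath, without lifting the shingle. Finish while holding the flashing pressed firmly flat on the shingles below (do not let go at the end), and leave everything else on the bench where it is.

Things in the scene. Friction and masses are not known exactly. Their poses are not given: they have to be found in the camera images.
- board: Fixed plywood clamping board, 400 x 340 x 25 mm, flat on the bench. Origin: centre of its underside; x along the 400 mm side, from the panel's eave to its head (the way the flashing is pushed), z up. Four vertical through holes of 20 mm diameter: behind the panel's head edge at (158, -70) and (158, 70) mm; at the front corners at (-170, -150) and (-170, 150), left empty. Its place and turn vary.
- hole (a point): Centre of the mouth, level with the board's top, of the empty dog hole behind the panel's head edge: 20 mm in diameter, 1.5 mm chamfer, 25 mm deep down to the bench. Board frame (158, 70, 25) mm.
- dog: Loose bench dog, an aluminium pin standing upright on the board in front of the panel's eave. Round stem 18 mm in diameter, 24 mm long, 2 mm chamfer at the foot; above it a round head 28 mm in diameter, 34 mm high (58 mm overall, 0.11 kg). Origin: centre of the foot, z up. Fully down, the head's shoulder rests on the board and the foot is 1 mm above the bench.
- dog_set: The same kind of bench dog already standing in the other hole at the head edge, board frame (158, -70) mm. Leave it there.
- panel: Roof panel, loose (about 1.1 kg), flat on the clamping board: plywood roof board 240 x 260 x 12 mm carrying battens and cedar shingles. Origin: centre of its underside; x from eave to head (within 1 degree of the board's x), y along the eave, z up. Its head edge (x = 120 mm) is 3 to 6 mm clear of the dogs' heads: when pushed it may slide up to them. Highest part: cap strip at the head, z = 39 mm.
- batten (a point): Foot of the lower batten's face, panel frame (-5, 0, 17) mm: the stop for the flashing. The batten is 7 mm high and runs across the whole panel under the upper shingles.
- course: The eave course, part of the panel: cedar shingles flat on the roof board, panel frame x = -126 mm (eave) to 0, y = -130 to 130, top face at z = 17 mm. The flashing lies on this face. Origin and axes are those of the panel.
- shingle (a joint): Lift of the wide upper shingle (170 mm along y, 6 mm thick, 80 g) in rad: 0 lying down on the battens, growing as its lower edge rises. It bends at its nailed head (panel x = 92 mm) against a weak spring (2 N m/rad), 127 mm from its lower edge: 0.04 rad is 5 mm of lift. Narrow shingles (42 mm) nailed fast lie beside it at the same height.
- butt (a point): Middle of the lower (butt) edge of the wide upper shingle, on its underside: panel frame (-35, 0, 24) mm when down. Below it is a gap 7 mm high over the eave course, open 30 mm deep to the batten.
- flashing: The flashing, lying on the bench on the right: bare aluminium, rigid, about 0.15 kg, L-shaped. Flat flange 3 mm thick, 140 mm long, 64 mm deep; along one side an upright hemmed lip 10 mm thick, 34 mm high, 140 mm long, to pinch from above. Origin: underside, below the middle of the lip; x from lip (-5 to 5 mm) to flange (5 to 69 mm), y along the lip, z up.
- edge (a point): Middle of the flange's free edge, on the underside: flashing frame (69, 0, 0) mm. Home, it touches the batten, 30 mm under the shingle, and 34 mm of flange shows between the shingle's butt edge and the lip.
- hammer: Bystander: claw hammer, 260 mm, wooden handle, lying on the left.
- driver: Bystander: screwdriver, 200 mm, black handle, lying near the robot on the right.
- jar: Bystander: screw-top jar, 68 mm in diameter, 85 mm high, on the left.
- tape: Bystander: tape measure, 68 x 36 x 62 mm, standing on the far right.
- wood_ring: Bystander: wooden ring, 80 mm in diameter, 32 mm high, on the right, beyond the flashing.
- offcut: Bystander: spare flat shingle, 160 x 85 x 6 mm, lying on the left.
Not all that is in view belongs to the job. Several things have the shape of the flashing; the one meant has the colours described above. Leave any pink look-alike of the dog alone.

How it is judged:
On the way, in this order (a step that is already met when the one before it is completed fails the run):
1. the loose dog stands fully down in the empty hole at the head edge, let go (horizontal distance between dog and hole below 0.003 m and height (world z) of dog below 0.006 m and angle between dog's own z axis and vertical below 0.08 rad and contact force between the fingers and dog below 0.2 N), for 0.3 s.
2. the flashing's flange is under the wide shingle, home against the batten (x of edge in the frame of panel between -0.01 and 0.002 m and y of edge in the frame of panel between -0.012 and 0.012 m and angle between the x axis of flashing and the x axis of panel, either way round below 0.06 rad and z of edge in the frame of panel below 0.0215 m), for 0.2 s.
At the end, for the whole second after the job is handed in: Dog down in its hole (3 mm, upright). Flange edge under the wide shingle within 5 mm of the batten, within 12 mm of centre, square to 0.06 rad, flat on the eave course within 1.5 mm at the lip (2.5 mm at the edge), shingle down, robot touching it and pressing it on the course with over 3 N (all of step 2 and horizontal distance between dog and hole below 0.003 m and height (world z) of dog below 0.006 m and angle between dog's own z axis and vertical below 0.08 rad and z of edge in the frame of panel below 0.0195 m and z of flashing in the frame of panel below 0.0185 m and value of joint shingle below 0.02 rad and contact force between flashing and course above 3 N and contact force between the fingers and flashing above 2 N and linear speed of flashing below 0.02 m/s); the arm keeps its last pose, push and grip.
It fails at once if the wide shingle is lifted by more than 0.04 rad (5 mm at its lower edge) (value of joint shingle above 0.04 rad).
It fails at once if a bystander or the set dog is moved by more than 30 mm (distance of any of hammer, driver, jar, tape, wood_ring, offcut, dog_set from where it was at the start of the episode above 0.03 m).
It fails at once if the panel is shoved more than 30 mm (distance of panel from where it was at the start of the episode above 0.03 m).
It also fails if it takes over 58 s, if anything falls off the work surface, if the arm or the gripper's body presses on something with over 40 N, if the wrist force passes 120 N, or if a joint passes its speed limit or range.

## Working session

There is one attempt and no reset: what is moved stays moved. The work goes in short steps, Python scripts to look and compute and a tool call to move; the robot and the scene stay as the last step left them, time stands still between calls to the robot, and variables do not carry over. Pictures are saved under pics/ and viewed, about 8 in all and at most 12, crops included, and the job is handed in when it is done.

Besides the shell and the picture viewer there is one more tool, called as a command line: name --pt "numbers of a row" for each row, then --argument value for the rest. move_arm: Moves the arm, as the interface text tells. Its arguments: {"type":"object","properties":{"moves":{"type":"array","items":{"type":"array","items":{"type":"number"}}},"grip_force":{"type":"number"}},"required":["moves"]}

```bash
ls; mkdir -p pics
cat > h.py <<'E'
import numpy as np, cv2, json
from workcell import manip, cams
from scipy.spatial.transform import Rotation as R
def rot(p):
    r=np.array(p["rotation"],float)
    return r if r.shape==(3,3) else R.from_quat(r.ravel()).as_matrix()
def K(p): return np.array([[p["fx"],0,p["cx"]],[0,p["fy"],p["cy"]],[0,0,1.]])
def ray(p,uv):
    q=cv2.undistortPoints(np.array(uv,float).reshape(-1,1,2),K(p),np.array(p["dist_coeffs"],float)).reshape(-1,2)
    d=np.c_[q[:,0],-q[:,1],-np.ones(len(q))]@rot(p).T
    return np.array(p["xyz"]),d
def onz(p,uv,z):
    o,d=ray(p,uv); z=np.broadcast_to(z,len(d)); return o+d*((z-o[2])/d[:,2])[:,None]
def proj(p,X):
    c=(np.atleast_2d(X)-np.array(p["xyz"]))@rot(p); c=c*[1,-1,-1]
    return cv2.projectPoints(c.reshape(-1,1,3),np.zeros(3),np.zeros(3),K(p),np.array(p["dist_coeffs"],float))[0].reshape(-1,2)
def snap(name,fn):
    p=cams.camera_params(name); im=cams.camera(name); cv2.imwrite("pics/"+fn,im[:,:,::-1]); json.dump({k:np.array(v).tolist() for k,v in p.items()},open("pics/"+fn+".json","w")); return p,im
def load(fn): return json.load(open("pics/"+fn+".json"))
E
python3 - <<'E'
from h import *
for n in["scene","side","wrist"]:
    p,im=snap(n,n+"0.png"); print(n,p)
print(manip.get_obs())
E
```

```text
pics
scene {'fx': 449.49010539544884, 'fy': 449.49010539544884, 'cx': 322.3343305945298, 'cy': 231.91326774713713, 'dist_coeffs': array([-0.08964074,  0.        ,  0.        ,  0.        ,  0.        ]), 'xyz': array([ 0.92827981, -0.66161636,  1.14571375]), 'rotation': array([0.29677703, 0.08835781, 0.25714938, 0.9154182 ])}
side {'fx': 488.90715507838206, 'fy': 488.90715507838206, 'cx': 324.28918274095906, 'cy': 226.11690978801738, 'dist_coeffs': array([-0.0730805,  0.       ,  0.       ,  0.       ,  0.       ]), 'xyz': array([0.12596748, 0.85461794, 0.76963132]), 'rotation': array([-0.08693343,  0.43617635,  0.87504628, -0.19101514])}
wrist {'fx': 345.33099093292367, 'fy': 345.33099093292367, 'cx': 323.390286247607, 'cy': 239.15913500370652, 'dist_coeffs': array([-0.06634296,  0.        ,  0.        ,  0.        ,  0.        ]), 'xyz': array([0.62408745, 0.07431713, 0.37449243]), 'rotation': array([-1.44860753e-01,  9.07004513e-04,  3.71683632e-04,  9.89451566e-01])}
{'clock': 0.15, 'joint_pos': array([-0.02262541,  0.33273543, -0.06466493,  1.46074993,  0.0216097 ,
        1.34990804, -0.08849415]), 'joint_velocities': array([ 0.00086048, -0.00223001, -0.00030047, -0.00106322,  0.00036226,
        0.0014663 ,  0.00120085]), 'tau': array([ 1.13752249e-03, -6.25829744e+01,  4.95374459e-02, -3.91853535e+01,
        1.63436425e-02,  7.44175835e-03, -2.63868424e-05]), 'position': array([ 6.24712225e-01, -8.71788569e-06,  2.30692436e-01]), 'ee_rot': array([ 9.99999847e-01,  8.59421509e-06, -5.51657996e-04,  3.43917881e-05]), 'ft_force': array([ 0.28907814,  0.66171247, -0.65420593]), 'torque': array([ 0.06616982, -0.00406997, -0.02792334]), 'grip_width': 0.9997921802110706}
```

View pics/scene0.png

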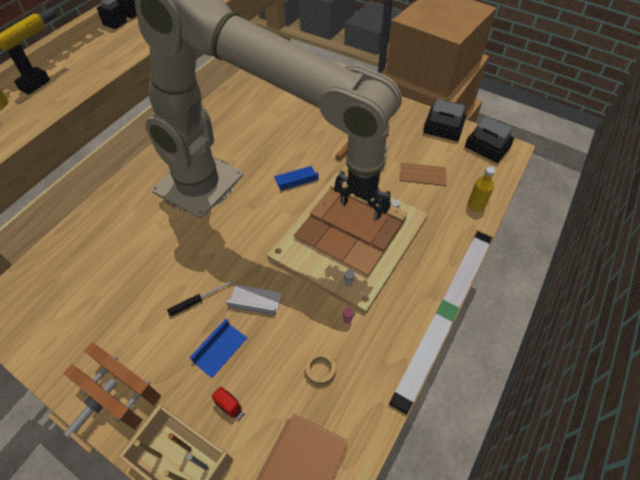

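View pics/side0.png

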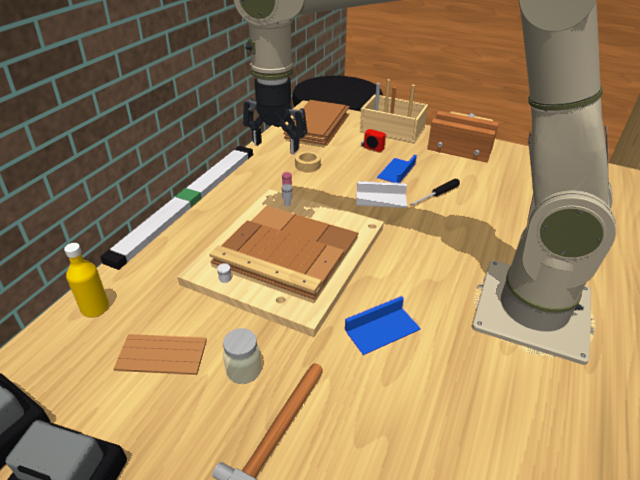

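View pics/wrist0.png

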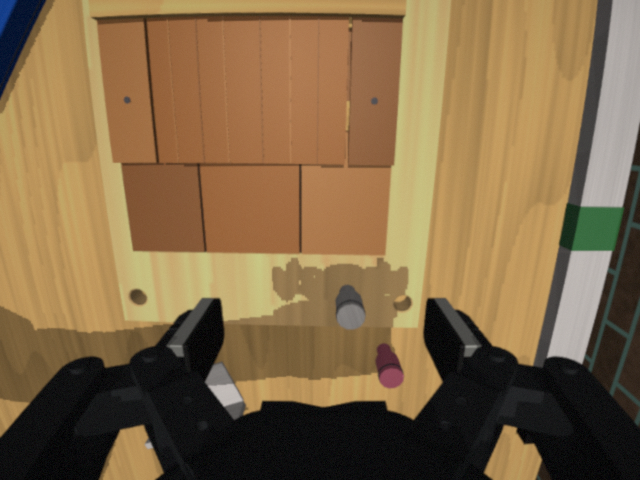

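Scene: the board is under the gripper, with the loose dog at wrist px (350,310) and the pink one at (388,370). The empty hole is at side px (281,299). The silver flashing is at scene (255,300) / side (382,192). Front holes are at wrist (138,297) and (402,303).

Run:
```python
from h import *
np.set_printoptions(precision=4,suppress=True)
w=load("wrist0.png");s=load("side0.png");c=load("scene0.png")
H=onz(w,[(138,297),(402,303)],.025);print("front holes",H)
ey=(H[0]-H[1])[:2];print("dist",np.linalg.norm(ey));ey/=np.linalg.norm(ey);ex=np.array([ey[1],-ey[0]])
o=H[:,:2].mean(0)+.170*ex
print("board",o,"yaw",np.degrees(np.arctan2(ex[1],ex[0])))
b=lambda x,y,z:np.r_[o+ex*x+ey*y,z]
print("hole",b(.158,.07,.025),"by side",onz(s,[(281,299)],.025), "proj side",proj(s,b(.158,.07,.025)))
print("course eave corners",onz(w,[(133,252),(386,255)],.042),"butt",onz(w,[(122,164),(392,166),(113,162),(393,165)],[.042,.042,.055,.055]))
print("dog top wrist",onz(w,[(350,316)],.083),"side",onz(s,[(287,188)],.083),'foot',onz(w,[(347,290)],.025))
print("dogset side",onz(s,[(224,268)],.059))
print("flash scene corners",onz(c,[(228,306),(233,287),(281,294),(276,313)],.0))
print("flash side",onz(s,[(357,183),(406,184),(359,205),(407,207)],[.034,.034,0,0]))
im=cv2.imread("pics/scene0.png")[270:340,190:310];a=cv2.resize(im,None,fx=3.2,fy=3.2,interpolation=3)
im=cv2.imread("pics/side0.png")[165:225,335:430];d=cv2.resize(im,(a.shape[1],int(60*a.shape[1]/95)),interpolation=3)
cv2.imwrite("pics/fl.png",np.vstack([a,d]))
```

```text
front holes [[ 0.4122 -0.0993  0.025 ]
 [ 0.7119 -0.1051  0.025 ]]
dist 0.2997559072205095
board [0.5654 0.0678] yaw 88.88815381572245
hole [0.4984 0.2271 0.025 ] by side [[0.497  0.2257 0.025 ]] proj side [[280.0728 299.2297]]
course eave corners [[ 0.4256 -0.0393  0.042 ]
 [ 0.6874 -0.042   0.042 ]] butt [[0.4283 0.0507 0.042 ]
 [0.6886 0.0474 0.042 ]
 [0.4274 0.0536 0.055 ]
 [0.687  0.0494 0.055 ]]
dog top wrist [[ 0.6488 -0.0889  0.083 ]] side [[ 0.6423 -0.0824  0.083 ]] foot [[ 0.6496 -0.089   0.025 ]]
dogset side [[0.6352 0.2251 0.059 ]]
flash scene corners [[ 0.3896 -0.3161  0.    ]
 [ 0.3638 -0.2598  0.    ]
 [ 0.4965 -0.2055  0.    ]
 [ 0.5186 -0.2623  0.    ]]
flash side [[ 0.5131 -0.2574  0.034 ]
 [ 0.3858 -0.3127  0.034 ]
 [ 0.4847 -0.2044  0.    ]
 [ 0.361  -0.2527  0.    ]]
```

View pics/fl.png

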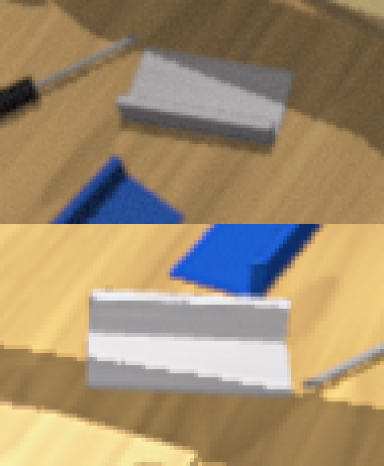

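The flashing's lip is on the -y side with its flange toward +y (yaw ≈113°), and the board yaw is ≈89°. Moving over the dog.

move_arm --pt "0 0 0 0.012 0.045 0.04 0.06" --pt "0 0 0 0.024 0.08 0.08 0.06" --pt "0 0 0 0.024 0.089 0.11 0.06" --pt "0 0 0 0.024 0.089 0.11 0.06" --pt "0 0 0 0.024 0.089 0.11 0.06" --pt "0 0 0 0.024 0.089 0.11 0.06" --grip_force 40

```text
clock: 0.75
position: [0.6501, -0.0875, 0.1232]
ee_rot: [1.0, 0.001, 0.001, -0.0]
ft_force: [0.7, 0.2, 0.2]
grip_width: 0.704
```

Run:
```python
from h import *
np.set_printoptions(precision=4,suppress=True)
p,im=snap("wrist","w1.png");print(manip.get_obs()["position"],proj(p,[[.649,-.089,.083]]))
```

```text
[ 0.6502 -0.0874  0.1235] [[322.8335 273.9159]]
```

View pics/w1.png

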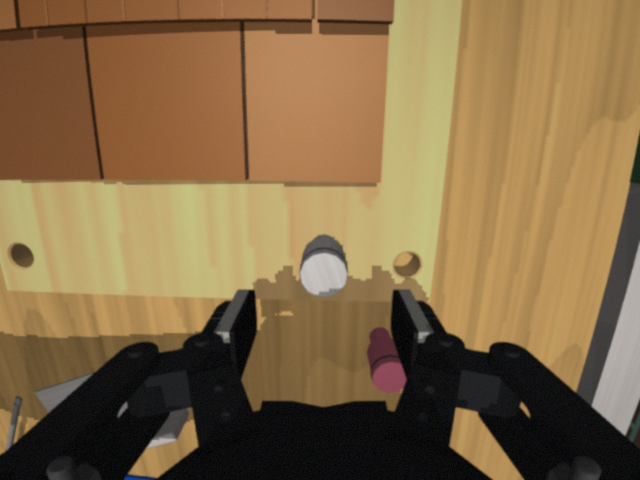

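The dog's head is centred at px (324,272), within 1 mm of prediction, and the pink one is clear. Descend, grip and lift.

move_arm --pt "0 0 0 -0.001 0.001 0.04 0.06" --pt "0 0 0 -0.001 0.001 0.068 0.06" --pt "0 0 0 -0.001 0.001 0.068 0.06" --pt "0 0 0 -0.001 0.001 0.068 0.02" --pt "0 0 0 -0.001 0.001 0.068 0.02" --pt "0 0 0 -0.001 0.001 0.068 0.02" --pt "0 0 0 -0.001 0.001 0.068 0.02" --pt "0 0 0 -0.001 0.001 0.068 0.02" --pt "0 0 0 -0.001 0.001 0.068 0.02" --grip_force 50

```text
clock: 1.7
position: [0.6497, -0.0898, 0.0562]
ee_rot: [1.0, 0.0, 0.002, 0.0]
ft_force: [-1.0, 0.4, 5.7]
grip_width: 0.31
```

Run:
```python
from h import *
o=manip.get_obs();print(o["position"],o["grip_width"]*85.4,o["ft_force"])
```

```text
[ 0.64966657 -0.0898201   0.05623052] 26.445440498510337 [-0.96103213  0.41825299  5.70284283]
```

move_arm --pt "0 0 0 0 0 -0.04 0.02" --pt "0 0 0 0 0 -0.085 0.02" --pt "0 0 0 -0.02 -0.045 -0.085 0.02" --pt "0 0 0 -0.045 -0.09 -0.085 0.02" --pt "0 0 0 -0.07 -0.132 -0.085 0.02" --pt "0 0 0 -0.095 -0.175 -0.085 0.02" --pt "0 0 0 -0.12 -0.215 -0.085 0.02" --pt "0 0 0 -0.14 -0.25 -0.085 0.02" --pt "0 0 0 -0.15 -0.27 -0.085 0.02" --pt "0 0 0 -0.15 -0.27 -0.085 0.02"

```text
clock: 2.7
position: [0.4967, 0.1842, 0.1399]
ee_rot: [1.0, 0.003, 0.001, -0.001]
ft_force: [-0.8, 0.3, -2.4]
grip_width: 0.306
```

move_arm --pt "0 0 0 0 0 0 0.02" --pt "0 0 0 0 0 0 0.02" --pt "0 0 0 0 0 0 0.02"

```text
clock: 3.0
position: [0.4987, 0.1788, 0.1385]
ee_rot: [1.0, -0.001, 0.0, 0.0]
ft_force: [-0.5, -0.8, -1.3]
grip_width: 0.308
```

Run:
```python
from h import *
np.set_printoptions(precision=4,suppress=True)
p,im=snap("wrist","w2.png");o=manip.get_obs();print(o["position"],o["ee_rot"],proj(p,[[.4984,.2271,.025],[.6383,.2244,.059]]))
```

```text
[0.4986 0.179  0.1385] [ 1.     -0.0009  0.0002  0.0001] [[324.004  172.9564]
 [535.3103 183.7343]]
```

View pics/w2.png

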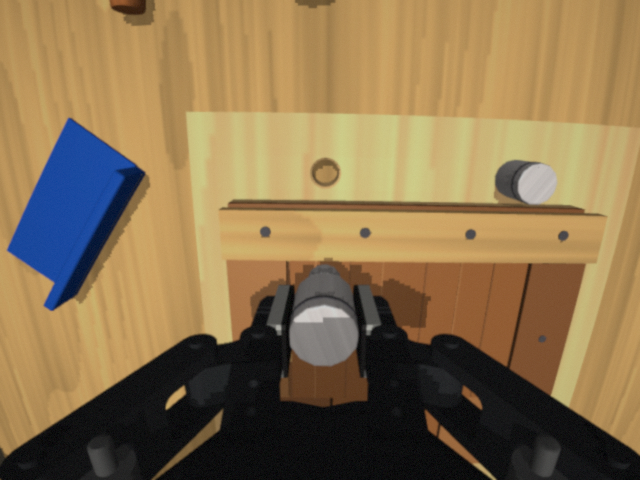

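The hole is at px (325,172) and the held dog's top at (325,331). I'll fit both more exactly.

Run:
```python
from h import *
np.set_printoptions(precision=4,suppress=True)
p=load("w2.png");im=cv2.imread("pics/w2.png")
def fit(m,off):
    c=max(cv2.findContours(m,cv2.RETR_EXTERNAL,cv2.CHAIN_APPROX_NONE)[0],key=cv2.contourArea); e=cv2.fitEllipse(cv2.convexHull(c)); return np.array(e[0])+off,e[1]
h=im[145:200,298:352];b=h.astype(float);m=(b[:,:,1]<cv2.GaussianBlur(im,(0,0),25)[145:200,298:352,1]-25).astype(np.uint8)*255
m=cv2.morphologyEx(m,cv2.MORPH_CLOSE,np.ones((7,7)));c,a=fit(m,(298,145));print("hole",c,a,onz(p,[c],.025), onz(p,[(c[0]-10,c[1]),(c[0]+10,c[1])],.025)[:,0])
g=cv2.cvtColor(im,cv2.COLOR_BGR2HSV)[285:375,280:372];m=((g[:,:,1]<60)&(g[:,:,2]>115)).astype(np.uint8)*255
m=cv2.morphologyEx(m,cv2.MORPH_OPEN,np.ones((5,5)));c,a=fit(m,(280,285));z=.1385-.0562+.083
print("dog",c,a,onz(p,[c],z))
```

```text
hole [324.7237 171.794 ] (28.484577178955078, 28.84798812866211) [[0.4989 0.2279 0.025 ]] [0.4916 0.5063]
dog [322.8812 334.8103] (61.71012878417969, 67.70645141601562) [[0.4977 0.1794 0.1653]]
```

move_arm --pt "0 0 0 0 -0.03 0 0.02" --pt "0 0 0 0 -0.0475 0.01 0.02" --pt "0 0 0 0 -0.0475 0.045 0.02" --pt "0 0 0 0 -0.0475 0.076 0.02" --pt "0 0 0 0 -0.0475 0.076 0.02" --pt "0 0 0 0 -0.0475 0.076 0.02" --pt "0 0 0 0 -0.0475 0.076 0.02"

```text
clock: 3.75
position: [0.4993, 0.2278, 0.0642]
ee_rot: [1.0, -0.0, 0.001, -0.001]
ft_force: [0.7, -0.8, 0.0]
grip_width: 0.309
```

Run:
```python
from h import *
np.set_printoptions(precision=4,suppress=True)
p,im=snap("wrist","w3.png");s,im2=snap("side","s3.png");o=manip.get_obs();print(o["position"],o["ee_rot"],o["ft_force"],proj(s,[.4989,.2279,.025]))
a=cv2.resize(im[160:440,160:480],(480,420));b=cv2.resize(im2[200:340,200:360],(480,420),interpolation=3)
cv2.imwrite("pics/c3.png",np.hstack([a,b])[:,:,::-1][:,:800+160][:, :960]) if 0 else cv2.imwrite("pics/c3.png",cv2.resize(np.hstack([a,b]),(800,350))[:,:,::-1])
```

```text
[0.4991 0.2278 0.0641] [ 1.     -0.0002  0.0013 -0.0006] [-0.2498  0.7074 -1.3286] [[279.6983 299.4112]]
```

View pics/c3.png

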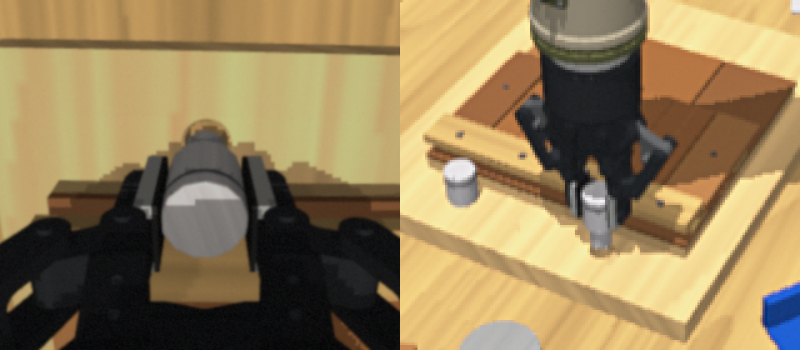

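The foot sits over the hole in both views. Descend gently.

move_arm --pt "0 0 0 0 0 0.005 0.02" --pt "0 0 0 0 0 0.008 0.02" --pt "0 0 0 0 0 0.011 0.02" --pt "0 0 0 0 0 0.014 0.02" --pt "0 0 0 0 0 0.014 0.02"

```text
clock: 4.35
position: [0.4986, 0.2273, 0.0481]
ee_rot: [1.0, -0.0, 0.0, 0.0]
ft_force: [5.7, -0.2, -3.4]
grip_width: 0.308
```

move_arm --pt "0 0 0 0.0007 0 0.005 0.02" --pt "0 0 0 0.0007 0 0.01 0.02" --pt "0 0 0 0.0007 0 0.014 0.02" --pt "0 0 0 0.0007 0 0.017 0.02" --pt "0 0 0 0.0007 0 0.018 0.02" --pt "0 0 0 0.0007 0 0.018 0.02"

```text
clock: 4.95
position: [0.499, 0.2274, 0.032]
ee_rot: [1.0, -0.0, 0.0, 0.0]
ft_force: [-5.8, -6.9, 22.4]
grip_width: 0.31
```

Seated (force 22 N at the expected depth). Release and rise.

move_arm --pt "0 0 0 0 0 -0.002 0.05" --pt "0 0 0 0 0 -0.002 0.05" --pt "0 0 0 0 0 -0.002 0.05" --pt "0 0 0 0 0 -0.002 0.05" --pt "0 0 0 0 0 -0.04 0.05" --pt "0 0 0 0 0 -0.08 0.05" --pt "0 0 0 0 0 -0.11 0.05" --pt "0 0 0 0 0.045 -0.12 0.05" --pt "0 0 0 0 0.06 -0.12 0.05" --pt "0 0 0 0 0.06 -0.12 0.05"

```text
clock: 5.95
position: [0.499, 0.1646, 0.1502]
ee_rot: [1.0, -0.002, 0.0, 0.001]
ft_force: [1.3, -0.7, -1.1]
grip_width: 0.584
```

Run:
```python
from h import *
np.set_printoptions(precision=4,suppress=True)
p,im=snap("wrist","w4.png");o=manip.get_obs();print(o["position"],o["ee_rot"],proj(p,[[.499,.2275,.059],[.6383,.2244,.059]]))
# panel grid estimate prediction later
```

```text
[0.4986 0.1666 0.1499] [ 1.     -0.0011 -0.0002  0.0001] [[324.2857 154.0624]
 [528.2814 160.0169]]
```

View pics/w4.png

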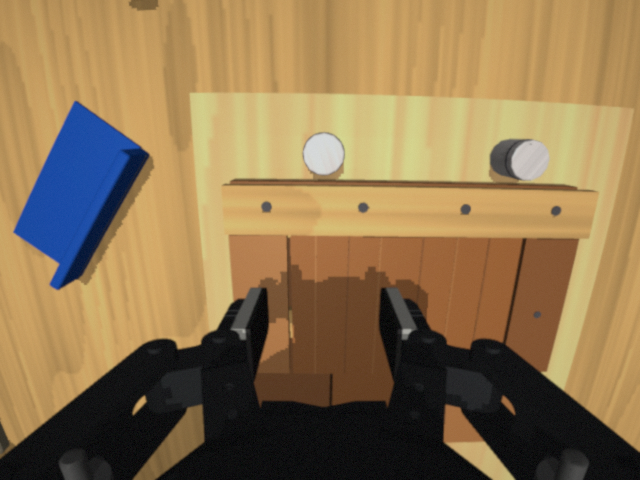

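The dog is down and free, its head at px (324,153), exactly the predicted (324,154). Next, go over the flashing while turning the jaws.

move_arm --pt "0 0 6 -0.005 0.045 0 0.05" --pt "0 0 13 -0.01 0.09 0 0.05" --pt "0 0 20 -0.015 0.135 0 0.05" --pt "0 0 27 -0.02 0.18 0 0.05" --pt "0 0 34 -0.025 0.225 0 0.05" --pt "0 0 41 -0.03 0.27 0 0.05" --pt "0 0 48 -0.035 0.315 0 0.05" --pt "0 0 55 -0.04 0.36 0 0.05" --pt "0 0 62 -0.045 0.405 0 0.05" --pt "0 0 66.5 -0.05 0.45 0 0.05"

```text
clock: 7.0
position: [0.449, -0.2828, 0.1496]
ee_rot: [0.836, -0.549, -0.0, -0.0]
ft_force: [1.0, -0.1, -0.6]
grip_width: 0.583
```

move_arm --pt "0 0 0 0 0 0 0.05" --pt "0 0 0 0 0 0 0.05" --pt "0 0 0 0 0 0 0.05" --pt "0 0 0 0 0 0 0.05"

```text
clock: 7.4
position: [0.4495, -0.2807, 0.15]
ee_rot: [0.837, -0.547, -0.0, -0.0]
ft_force: [0.2, 0.3, 0.9]
grip_width: 0.588
```

Run:
```python
from h import *
np.set_printoptions(precision=4,suppress=True)
p,im=snap("wrist","w5.png");o=manip.get_obs();M=R.from_quat(o["ee_rot"]).as_matrix();print(o["position"],o["ee_rot"],o["joint_pos"],"xyaw",np.degrees(np.arctan2(M[1,0],M[0,0])))
a=np.radians(113.4);fx=np.array([np.cos(a),np.sin(a)]);fy=np.array([-fx[1],fx[0]]);c=np.array([.449,-.288])
P=[np.r_[c+fx*x+fy*y,z] for x,y,z in [(-.005,-.07,.034),(-.005,.07,.034),(.005,-.07,.034),(.005,.07,.034),(.069,-.07,.003),(.069,.07,.003)]]
print(proj(p,P))
```

```text
[ 0.4493 -0.281   0.1502] [ 0.837  -0.5472 -0.0001 -0.0002] [ 0.2369  0.1841  0.2627  1.8296 -0.0529  1.1348 -0.6402] xyaw -66.34620705253948
[[341.9269 145.0402]
 [338.506  316.4964]
 [328.2264 144.9475]
 [326.6803 316.4401]
 [249.5993 143.873 ]
 [257.8152 299.2683]]
```

View pics/w5.png

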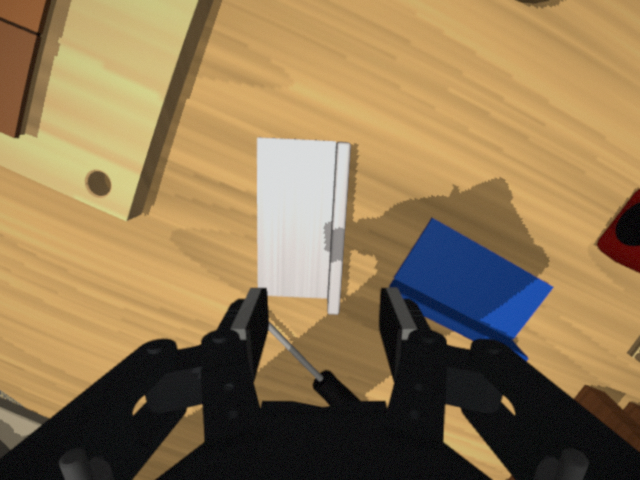

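The flashing is seen fully: lip top face at (350,143)/(336,143) to (339,314)/(329,314), flange edge (257,138) to (258,297). The blue look-alike's nearest corner is at (393,285).

Run:
```python
from h import *
np.set_printoptions(precision=4,suppress=True)
p=load("w5.png")
L=onz(p,[(350,143),(336,142.5),(339.5,314),(328.5,314)],.034)[:,:2];E=onz(p,[(257,138),(258,297)],.003)[:,:2]
print(L,E,"blue",onz(p,[(393,285),(433,219)],[.0,.0])[:,:2])
far=L[:2].mean(0);near=L[2:].mean(0);d=far-near;print("len",np.linalg.norm(d),np.linalg.norm(E[0]-E[1]),"yaw x",np.degrees(np.arctan2(d[0],-d[1])) ,"edge yaw",np.degrees(np.arctan2((E[0]-E[1])[0],-(E[0]-E[1])[1])),"centre",(far+near)/2,"edge mid",E.mean(0), "depth",E.mean(0)-(far+near)/2)
e=np.linalg.norm(E.mean(0)-(far+near)/2);print(e)
# in tool axes relative to TCP
o=manip.get_obs();M=R.from_quat(o["ee_rot"]).as_matrix()
for q,z in [((far+near)/2,0)]: print("tool shift",M.T@(np.r_[q,o["position"][2]]-o["position"]))
for b in onz(p,[(393,285),(433,219)],0): print("blue in tool",M.T@(b-o["position"]))
# panel
w=load("wrist0.png");w4=load("w4.png")
q=onz(w,[(133,252),(386,255)],.042);print("eave",q.mean(0))
q=onz(w,[(148,162.5),(349,164)],.055);print("wide butt ends",q,q.mean(0))
q=onz(w4,[(223,184.5),(596,191)],.064);print("cap head edge",q,q.mean(0),np.degrees(np.arctan2(q[0]-q[1],1)[1]/.26))
```

```text
[[ 0.5189 -0.2696]
 [ 0.5151 -0.2601]
 [ 0.3892 -0.3202]
 [ 0.3855 -0.3117]] [[ 0.4926 -0.2008]
 [ 0.3596 -0.2518]] blue [[ 0.4201 -0.3624]
 [ 0.4905 -0.366 ]]
len 0.13935740551028847 0.14243863694931783 yaw x 111.50872406697961 edge yaw 110.98880906723016 centre [ 0.4522 -0.2904] edge mid [ 0.4261 -0.2263] depth [-0.0261  0.0641]
0.06917592807409374
tool shift [ 0.0097  0.0011 -0.    ]
blue in tool [0.0628 0.0595 0.1501]
blue in tool [ 0.0945 -0.0035  0.1501]
eave [ 0.5565 -0.0407  0.042 ]
wide butt ends [[0.4613 0.0526 0.055 ]
 [0.6468 0.0501 0.055 ]] [0.554  0.0513 0.055 ]
cap head edge [[0.4312 0.2084 0.064 ]
 [0.6888 0.2044 0.064 ]] [0.56   0.2064 0.064 ] 0.8767196888042028
```

move_arm --pt "0 0 1.2 0.005 0.001 0.04 0.04" --pt "0 0 2.4 0.0097 0.001 0.08 0.04" --pt "0 0 2.4 0.0097 0.001 0.12 0.04" --pt "0 0 2.4 0.0097 0.001 0.135 0.04" --pt "0 0 2.4 0.0097 0.001 0.142 0.04" --pt "0 0 2.4 0.0097 0.001 0.142 0.04" --pt "0 0 2.4 0.0097 0.001 0.142 0.04"

```text
clock: 8.15
position: [0.4526, -0.2919, 0.0095]
ee_rot: [0.825, -0.565, 0.001, -0.0]
ft_force: [0.0, 0.0, -0.1]
grip_width: 0.47
```

Run:
```python
from h import *
o=manip.get_obs();M=R.from_quat(o["ee_rot"]).as_matrix();print(o["position"],o["ft_force"],M.round(4))
```

```text
[ 0.45261391 -0.29187409  0.00946743] [ 0.04854326  0.03129634 -0.13029373] [[ 3.605e-01 -9.328e-01  1.800e-03]
 [-9.328e-01 -3.605e-01 -6.000e-04]
 [ 1.200e-03 -1.400e-03 -1.000e+00]]
```

move_arm --pt "0 0 0 0 0 0.001 0.0" --pt "0 0 0 0 0 0.001 0.0" --pt "0 0 0 0 0 0.001 0.0" --pt "0 0 0 0 0 0.001 0.0" --pt "0 0 0 0 0 0.001 0.0" --pt "0 0 0 0 0 0.001 0.0" --pt "0 0 0 0 0 0.001 0.0" --grip_force 70

```text
clock: 8.85
position: [0.4523, -0.292, 0.0083]
ee_rot: [0.825, -0.566, 0.001, -0.0]
ft_force: [-2.2, 0.8, 6.5]
grip_width: 0.103
```

Run:
```python
from h import *
o=manip.get_obs();M=R.from_quat(o["ee_rot"]).as_matrix();print(o["position"],o["ft_force"],o["grip_width"]*85.4,M.round(4),np.degrees(np.arctan2(M[1,0],M[0,0])))
```

```text
[ 0.45234258 -0.29202439  0.0083434 ] [-2.20341498  0.8234075   6.50993686] 8.823558517716783 [[ 3.601e-01 -9.329e-01  1.600e-03]
 [-9.329e-01 -3.601e-01 -4.000e-04]
 [ 1.000e-03 -1.300e-03 -1.000e+00]] -68.89628397635565
```

Gripped. Lift, turn 22° and carry to a hover just short of the shingle.

move_arm --pt "0 0 0 0 0 -0.03 0" --pt "0 0 0 0 0 -0.07 0" --pt "0 0 3 -0.02 -0.02 -0.1 0" --pt "0 0 6 -0.05 -0.047 -0.1 0" --pt "0 0 9 -0.08 -0.075 -0.1 0" --pt "0 0 12 -0.11 -0.103 -0.1 0" --pt "0 0 15 -0.14 -0.131 -0.1 0" --pt "0 0 18 -0.17 -0.159 -0.1 0" --pt "0 0 21 -0.19 -0.18 -0.1 0" --pt "0 0 21.9 -0.2025 -0.189 -0.08 0"

```text
clock: 9.85
position: [0.5579, -0.0315, 0.0896]
ee_rot: [-0.703, 0.712, -0.001, 0.002]
ft_force: [0.5, -0.6, -0.7]
grip_width: 0.101
```

move_arm --pt "0 0 0 0 0 0.01 0" --pt "0 0 0 0 0 0.02 0" --pt "0 0 0 0 0 0.02 0" --pt "0 0 0 0 0 0.02 0" --pt "0 0 0 0 0 0.02 0"

```text
clock: 10.35
position: [0.5554, -0.0357, 0.0681]
ee_rot: [-0.702, 0.712, -0.0, 0.0]
ft_force: [-0.1, -0.1, -0.5]
grip_width: 0.095
```

Run:
```python
from h import *
np.set_printoptions(precision=4,suppress=True)
p,im=snap("wrist","w6.png");s,im2=snap("side","s6.png")
o=manip.get_obs();M=R.from_quat(o["ee_rot"]).as_matrix();print(o["position"],o["ft_force"],"xyaw",np.degrees(np.arctan2(M[1,0],M[0,0])),M[2])
# mark predicted panel points (green) & flashing (red)
a=np.radians(89.2);ex=np.array([np.cos(a),np.sin(a)]);ey=np.array([-ex[1],ex[0]]);O=np.array([.5575,.086])
for P,im_ in((p,im),(s,im2)):
    pts=[np.r_[O+ex*x+ey*y,.025+z] for x,y,z in [(-.035,.085,.03),(-.035,-.085,.03),(-.126,-.13,.017),(-.126,.13,.017)]]
    for u in proj(P,pts): cv2.circle(im_,tuple(int(v) for v in u),3,(0,255,0),1)
    t=o["position"]; fx=-M[:,0]; fy=np.cross([0,0,1],fx)
    for x,y,z in [(.069,.07,.003),(.069,-.07,.003),(-.005,.07,.034),(-.005,-.07,.034)]:
        u=proj(P,t+[0,0,-.0083]+fx*x+fy*y+[0,0,z])[0]; cv2.circle(im_,tuple(int(v) for v in u),3,(255,0,0),1)
b=cv2.resize(im2[150:330,180:420],(480,360),interpolation=3)
cv2.imwrite("pics/c6.png",np.hstack([cv2.resize(im,(480,360)),b])[:,:,::-1]) if 0 else cv2.imwrite("pics/c6.png",np.vstack([im[:400],cv2.resize(im2[230:310,200:360],(400,200),interpolation=3).__class__(0) if 0 else np.pad(cv2.resize(im2[200:290,200:400],(444,200)),((0,0),(0,196),(0,0)))])[:,:,::-1])
```

```text
[ 0.5554 -0.0353  0.068 ] [ 0.0106  0.7723 -1.3713] xyaw -90.83518296982832 [-0.     -0.0011 -1.    ]
```

View pics/c6.png

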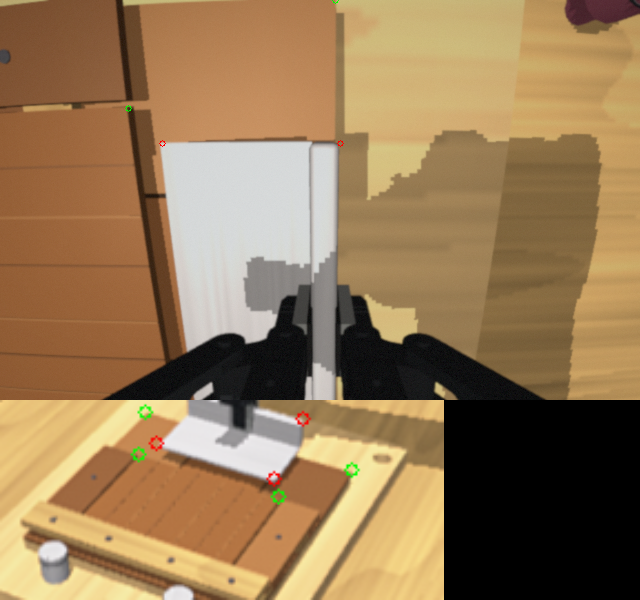

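The predicted marks sit on the shingle corner (129,108) and the flange corners within a pixel or two. Check the angles numerically while descending near the course.

Run:
```python
from h import *
np.set_printoptions(precision=4,suppress=True)
p=load("w6.png")
b=onz(p,[(129,107),(166,355)],.055);f=onz(p,[(163,142),(185,350)],.0627)
for n,q in(("butt",b),("flange",f)): print(n,q,np.degrees(np.arctan2(*(q[0]-q[1])[1::-1])))
```

```text
butt [[0.6424 0.0495 0.055 ]
 [0.5164 0.0513 0.055 ]] -0.7795845181397812
flange [[0.627  0.0325 0.0627]
 [0.525  0.0365 0.0627]] -2.2349239416782383
```

move_arm --pt "0 0 0 0 0 0.008 0" --pt "0 0 0 0 0 0.014 0" --pt "0 0 0 0 0 0.016 0" --pt "0 0 0 0 0 0.018 0" --pt "0 0 0 0 0 0.018 0" --pt "0 0 0 0 0 0.018 0"

```text
clock: 11.05
position: [0.5545, -0.0348, 0.0503]
ee_rot: [-0.702, 0.712, 0.001, -0.0]
ft_force: [-10.8, 0.1, 15.7]
grip_width: 0.1
```

move_arm --pt "0 0 -1 0 -0.001 -0.001 0" --pt "0 0 -1 0 -0.002 -0.001 0" --pt "0 0 -1 -0.003 -0.002 -0.001 0" --pt "0 0 -1 -0.006 -0.002 -0.001 0" --pt "0 0 -1 -0.009 -0.002 -0.001 0" --pt "0 0 -1 -0.012 -0.002 -0.001 0"

```text
clock: 11.65
position: [0.5574, -0.0226, 0.0504]
ee_rot: [0.708, -0.706, 0.0, -0.0]
ft_force: [0.1, -1.6, 2.1]
grip_width: 0.104
```

move_arm --pt "0 0 0 -0.003 0 0 0" --pt "0 0 0 -0.006 0 0 0" --pt "0 0 0 -0.009 0 0 0" --pt "0 0 0 -0.012 0 0 0"

```text
clock: 12.05
position: [0.5573, -0.0106, 0.0503]
ee_rot: [0.708, -0.706, 0.0, -0.0]
ft_force: [0.5, -2.1, 2.0]
grip_width: 0.103
```

Run:
```python
from h import *
np.set_printoptions(precision=4,suppress=True)
p,im=snap("wrist","w7.png");s,im2=snap("side","s7.png")
o=manip.get_obs();M=R.from_quat(o["ee_rot"]).as_matrix();print(o["position"],o["ft_force"],o["torque"],"xyaw",np.degrees(np.arctan2(M[1,0],M[0,0])),M[2])
cv2.imwrite("pics/c7.png",np.hstack([im[60:420,60:400],cv2.resize(im2[190:290,220:340],(432,360),interpolation=3)])[:,:,::-1])
```

```text
[ 0.5573 -0.01    0.0504] [-0.605   1.1551  2.0504] [ 0.161  -0.0357 -0.0916] xyaw -89.76020780653279 [-0.0005 -0.0001 -1.    ]
```

View pics/c7.png

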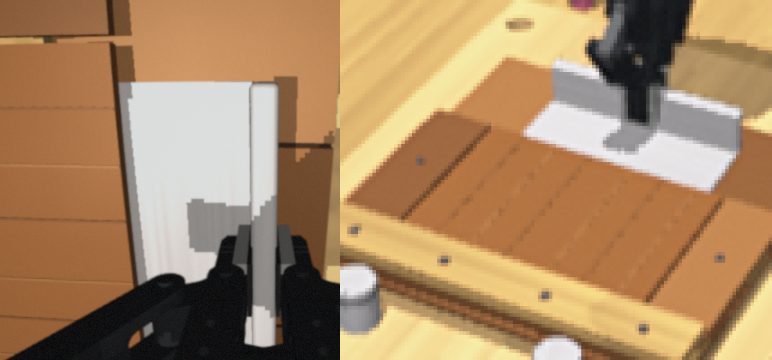

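The flange is under the butt edge, flat and square, with the shingle unlifted. Slide on to the batten.

move_arm --pt "0 0 0 -0.003 0 0 0" --pt "0 0 0 -0.006 0 0 0" --pt "0 0 0 -0.009 0 0 0" --pt "0 0 0 -0.012 0 0 0" --pt "0 0 0 -0.015 0 0 0" --pt "0 0 0 -0.018 0 0 0"

```text
clock: 12.75
position: [0.5572, 0.0074, 0.0504]
ee_rot: [0.708, -0.706, 0.0, -0.0]
ft_force: [-0.4, -1.6, 1.9]
grip_width: 0.103
```

move_arm --pt "0 0 0 -0.002 0 0 0" --pt "0 0 0 -0.004 0 0 0" --pt "0 0 0 -0.006 0 0 0"

```text
clock: 13.05
position: [0.5566, 0.0107, 0.0503]
ee_rot: [0.708, -0.707, 0.001, 0.001]
ft_force: [-3.2, -12.7, 6.1]
grip_width: 0.102
```

move_arm --pt "0 0 0 -0.001 0 0 0" --pt "0 0 0 -0.002 0 0 0" --pt "0 0 0 -0.003 0 0 0" --pt "0 0 0 -0.003 0 0 0"

```text
clock: 13.45
position: [0.557, 0.0133, 0.0504]
ee_rot: [0.707, -0.707, 0.001, 0.001]
ft_force: [-1.6, -10.1, 3.9]
grip_width: 0.101
```

It is sliding against the batten at about 10 N. Take the panel up to the dogs, then press down.

move_arm --pt "0 0 0 -0.001 0 0 0" --pt "0 0 0 -0.002 0 0 0" --pt "0 0 0 -0.003 0 0 0" --pt "0 0 0 -0.003 0 0.0005 0" --pt "0 0 0 -0.003 0 0.001 0" --pt "0 0 0 -0.003 0 0.001 0" --pt "0 0 0 -0.003 0 0.001 0" --pt "0 0 0 -0.003 0 0.001 0"

```text
clock: 14.25
position: [0.5573, 0.0161, 0.0503]
ee_rot: [0.707, -0.707, 0.001, 0.001]
ft_force: [-4.6, -11.9, 13.7]
grip_width: 0.105
```

Run:
```python
from h import *
np.set_printoptions(precision=4,suppress=True)
p,im=snap("wrist","w8.png");s,im2=snap("side","s8.png")
o=manip.get_obs();M=R.from_quat(o["ee_rot"]).as_matrix();print(o["position"],o["ft_force"],o["torque"],"xyaw",np.degrees(np.arctan2(M[1,0],M[0,0])),M[2],o["grip_width"])
cv2.imwrite("pics/c8.png",np.hstack([im[60:420,60:400],cv2.resize(im2[190:310,210:346],(408,360),interpolation=3)])[:,:,::-1])
```

```text
[0.5573 0.0161 0.0503] [ -6.1881 -11.1113  14.2333] [-2.27    0.9212 -0.1856] xyaw -89.97074539614367 [ 0.0026 -0.0003 -1.    ] 0.104965932674693
```

View pics/c8.png

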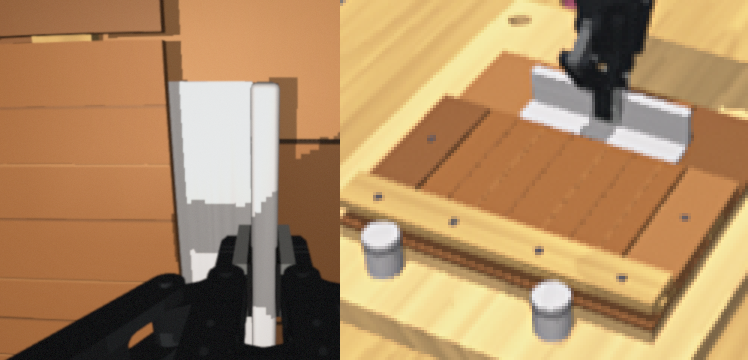

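Run:
```python
from h import *
np.set_printoptions(precision=4,suppress=True)
p=load("w8.png");im=cv2.imread("pics/w8.png")
for r in(170,215,262): print(r,im[r,215:350:3].sum(1)//3)
b=onz(p,[(225,142),(236,300)],.055);l=onz(p,[(312,180),(310,260),(338,180)],.0763);f=onz(p,[(229,145),(232,200)],.049)
print(b,l,f)
```

```text
170 [143 142 144 142  56 119 149 147 151 226 230 231 231 230 231 231 231 230
 231 231 232 231 231 231 231 231 231 231 231 232 231 231 172 225 231 231
 231 231 231 229 212 147  97  98 100]
215 [142 143 142 143 143  61 121 149 144 149 228 231 230 231 231 231 231 231
 231 232 230 231 231 232 231 231 230 231 232 231 231 232 157 225 231 232
 231 231 229 228 201 121  84  82  82]
262 [132 133 132 133 131 131  77  95 148 147 148 224 176 150 150 152 152 224
 227 225 228 226 224 227 226 225 222 225 228 229 214 207 156 224 232 220
 168 160 157 157 138  87  80  79  82]
[[0.6276 0.056  0.055 ]
 [0.5594 0.0564 0.055 ]] [[0.6152 0.0213 0.0763]
 [0.5863 0.0223 0.0763]
 [0.6152 0.0125 0.0763]] [[0.6263 0.0561 0.049 ]
 [0.6035 0.0564 0.049 ]]
```

Visible flange measures 34.7 mm against 34 mm nominal, so it is home, with about 14 N down and steady. Handing in.

```bash
python3 -c "
from h import *
print(manip.hand_in())"
```

```text
the job is handed in; nothing more can be done
None
```

I finished both parts of the job and handed it in at about 14 s on the robot's clock. No verdict was reported.

- **Dog:** It went down to the expected depth with a 22 N seating force and was let go. The later picture shows its head within about 1 pixel of the predicted spot.
- **Flashing:** I pinched it by the lip, turned it about 22° and slid it flat under the wide shingle to the batten. About 34.7 mm of flange shows against the nominal 34 mm, so it is within about 1 mm of home. It is square to within about 1–1.5° and a few millimetres at most off centre.
- **Panel:** It slid about 5 mm towards the dogs when pushed; I did not confirm it touched them.
- **Final hold:** The gripper still holds the lip and presses down with about 14 N, and pushes forward with about 11 N. The last picture shows the shingle lying down. I touched nothing else on the bench.

None of my last checks failed. I measured the flange's turn from pixels at about 1.4° off the panel before insertion and corrected 1° of it. The tool's angle now reads about 0.8° off the panel, inside the 0.06 rad (3.4°) limit.

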